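Release the ratchet clamp and move the block to the cradle

TASK

The small milled block is held in the ratchet clamp: press the red thumb pad down to lift the sprung pawl off the ratchet wheel, and keep it lifted until the jaw has backed off all the way. Then take the block out, set it down on the open bench clear of clamp and cradle and let go of it, take it again the other way, and lower it into the aluminium cradle so that it lies flat between the two end stops, fully on the cradle's floor. Do not drop the block, and leave the bottle, ring, bush and eraser where they are.

Things in the scene. Friction and masses are not known exactly. Their poses are not given: they have to be found in the camera images.
- clamp: Ratchet clamp, bolted to the bench; origin on the bench right below the middle of the clamped block. Grey base plate x -38 to 126, y -40 to 40 mm, 12 mm thick. x points from the fixed jaw (at x = -22 mm) over the sliding jaw (x = 28 mm) to the ratchet wheel (x = 70 mm, its axis along y) and the pawl's pivot (x = 102 mm). Nothing on it is higher than 78 mm.
- bed (a point): Middle of the clamp's bed top, 30 mm above the bench, under the block; axes as the clamp's. The bed is 50 mm wide along y. Both jaws are 56 mm wide along y and 46 to 47 mm high and cover the block's long sides: only its two ends (y = -30 and +30 mm) are free to grip.
- pawl (a joint): Hinge of the sprung pawl, rad: 0 = engaged in the wheel, above about 0.15 = clear of the teeth, 0.40 = end stop. The spring takes it back to 0 when let go; pressing the pad takes up to about 9 N (part of it friction on the loaded tooth).
- pawl_tail (a point): Centre of the top of the red thumb pad on the pawl's tail, 24 x 26 mm, about 76 mm above the bench when engaged. Pressed straight down it goes 32 mm per rad: clear after about 5 mm, end stop at about 12.5 mm.
- jaw (a joint): Sliding jaw, m: 0 = clamped on the block, 0.016 = fully backed off. It is geared to the ratchet wheel (one tooth = 4.2 mm) and a damped return spring opens it slowly, in about 1 s, only while the pawl is clear; if the pawl is let go early it catches the next tooth. Fully backed off it stays there.
- block: Small bright milled aluminium block 30 x 60 x 20 mm (x, y, z), about 0.12 kg; origin at the centre of its underside, y along its length. It starts on the clamp's bed, its y along the clamp's y, within 3 mm of the middle. The bench from x = 0.43 to 0.52 m, y = -0.30 to 0.29 m carries only the listed things.
- cradle: Aluminium cradle, fixed; origin on the bench below its middle. Floor plate 56 (x) x 100 (y) mm, its top (blue pad) 8 mm above the bench. End stops 67 mm apart, their inner faces at y = -33.5 and +33.5 mm, flared at the top, 45 mm high; open along x. The block's length goes along y, either way round: its ends are covered there, its long sides free to grip.
- oil_bottle: Amber dropper bottle, 34 mm diameter, 86 mm high; bystander. Origin at the centre of its underside.
- ring_gauge: Steel ring, 46 mm diameter, 16 mm high; bystander. Origin at the centre of its underside.
- bush_1: Flanged bush, 38 mm diameter, 22 mm high; bystander. Origin at the centre of its underside.
- eraser: Blue and white eraser 19 x 42 x 12 mm; bystander. Origin at the centre of its underside.

How it is judged:
By the outcome, as a careful person would: the job done as asked, in the order asked, and still so for the second after the job is handed in, with the robot touching nothing.
It also fails if it takes over 72 s, if anything falls off the work surface, if the arm or the gripper's body presses on something with over 40 N, if the wrist force passes 120 N, or if a joint passes its speed limit or range.

ROBOT

A 7-joint arm with a two-finger parallel gripper is mounted at the origin on the work surface; the furniture and walls round the work are solid. World frame = base frame: x ahead of the robot, y to its left, z up, the work surface at z = 0. Lengths are in m, angles in rad, forces in N, time in s.
With the tool pointing down it reaches from about 0.4 to 0.85 m from the base axis. Payload 4.5 kg.
Tool frame: the origin (TCP) lies on the centre line of the jaws, within the pads' length; the fingertips stand 14 mm ahead of it and the grasp point (between the pads) lies 5 mm behind it (r.tcp_to_tips is the z of the fingertips in the tool frame, in m); z points along the fingers, y is the direction in which the jaws open and shut (so a half turn about z gives the same grasp; the last joint's range is limited). The gripper opens to 88 mm and grips with 3 to 60 N. Pads are 18 mm wide; open, the fingers measure 123 mm over their backs; the gripper's body (75 mm by 187 mm) begins 45 mm behind the grasp point.
Start: joints at [1.275, 0.689, -0.195, 1.565, 0.157, 0.902, -0.215], TCP at [0.202, -0.591, 0.253] pointing down, gripper open.
Joint ranges: [-3.01, 3.01], [-0.46, 2.08], [-1.47, 1.51], [0.13, 2.56], [-1, 4.14], [0.04, 2.09], [-2.66, 2.66]. Speed limits (rad/s): [2.57, 2.57, 3.14, 3.14, 3.14, 3.14, 3.14].

INTERFACE

Orientations are given as a unit quaternion [x, y, z, w].
In Python, from plant import r, viewer gives the robot as it stands.
- The arm moves only by the shell command python3 -m inch 'ROWS' [FORCE]. ROWS is JSON, a list of rows, each a list of 3 entries, a list of its own where there are three numbers: the closure, from 0 (fully open) to 1 (shut), then the shift along the tool's x, y, z in cm, then the turn about the tool's z in degrees. In form: [[fingers, [x, y, z], yaw], ...]. A call has 1 to 20 rows; each row is the pose to reach, as a shift and turn from the pose commanded when the call began, along the tool's axes at that moment; what a row does not reach only later rows make up. A row lasts 1/10 s, in which the tool goes at most 50 mm and 8.59 degrees, less where a joint would pass 70% of its speed; a pose out of reach is approached as far as the arm can. A call with a gripper value outside its range is refused whole. The fingers move at their own pace and stop on an object; FORCE is the grip in N (left out, the last holds). Time passes only in rows, so rows that repeat a pose let the fingers close. It gives the time, the measured TCP pose, the force and the opening at its end, in the units of the state.
- r.get_state(): the state, without advancing time (a new reading comes with each control period).
- viewer.snapshot(name): name is "side" or "top"; returns the picture (420x560x3 uint8, red, green, blue); there is no depth.
- viewer.camera_params(name): a dict with "intrinsics" (3x3 intrinsics, pixels), "world_to_cam" (4x4, takes a point from world to camera coordinates). Camera axes: x right, y up, looking along -z (the intrinsics and any distortion apply to the point x, -y, -z); pixel columns grow to the right and rows downward; lengths in m; the calibration is good to about 2 mm. A picture is of the moment at which its call begins. camera_params takes no time and is no camera call.
- r.finish_job(): hands the job in, once; it reports no verdict.
Trained networks look in the newest picture that a camera, given by its name, has taken for a name from the list of things; names that differ only in an ending like _2 or _b are one class to them, and where a whole thing is asked for, a point or a joint stands for the part that bears it (a point fixed in the world has none). Each returns a list of dicts, best first, with "p" (0 to 1); they miss things now and then, are a little off and sometimes report something else, mostly with a low value. They report only what shows in the picture. A call takes as long as a camera call.
- viewer.outline_of(camera, name): "pixels" (420x560 bool, what is visible of it) and "bbox" ([left, top, width, height] in pixels, round what is visible of it).
The state is a dict: "clock": time; "q": joint angles; "qd": joint speeds; "joint_torque": joint torques, N m; "tool_pos": TCP position; "eef_rot": TCP orientation; "contact_force": force on the tool from outside, world axes, zero at the start; "moment": the same for the moment, N m; "opening": opening from 0.0 (shut) to 1.0 (fully open).
Only numpy, scipy, OpenCV 4.12 (cv2) and the standard library are available. Lean on these libraries where they do the work, as an engineer would, in place of code of your own. Each camera call takes 0.05 s, during which the arm holds its last target.

## Working session

There is one attempt and no reset: what is moved stays moved. The work goes in short steps, Python scripts to look and compute and a shell command to move; the robot and the scene stay as the last step left them, time stands still between calls to the robot, and variables do not carry over. Pictures are saved under pics/ and viewed, and the job is handed in when it is done.

```bash
ls; mkdir -p pics
python3 - <<'E'
from plant import r, viewer
import cv2
s=r.get_state(); print(s['clock'],s['tool_pos'],s['eef_rot'],s['opening'],s['contact_force'],r.tcp_to_tips)
for n in('side','top'):
    cv2.imwrite(f'pics/{n}0.png',viewer.snapshot(n)[:,:,::-1]); p=viewer.camera_params(n); print(p)
E
```

```text
pics
0.0 [ 0.20219079 -0.59075511  0.25190296] [ 9.86428523e-01  1.64188666e-01 -2.11827579e-04 -8.97386151e-04] 1.0026583837786773 [ 0.10564013 -0.403419    1.35888551] 0.014
{'intrinsics': array([[396.50868027,   0.        , 286.1066475 ],
       [  0.        , 396.50868027, 210.8720949 ],
       [  0.        ,   0.        ,   1.        ]]), 'world_to_cam': array([[ 0.9783423 , -0.20698033,  0.0023426 , -0.53715902],
       [ 0.08232672,  0.39947083,  0.91304182, -0.09344886],
       [-0.18991749, -0.89307458,  0.40785922, -1.01256052],
       [ 0.        ,  0.        ,  0.        ,  1.        ]])}
{'intrinsics': array([[406.17817476,   0.        , 282.3115369 ],
       [  0.        , 406.17817476, 217.78792835],
       [  0.        ,   0.        ,   1.        ]]), 'world_to_cam': array([[ 0.02483224, -0.99968795,  0.00271438, -0.0444603 ],
       [ 0.98858664,  0.02495989,  0.1485714 , -0.5348662 ],
       [-0.14859279, -0.00100596,  0.98889796, -0.96700774],
       [ 0.        ,  0.        ,  0.        ,  1.        ]])}
```

View pics/side0.png

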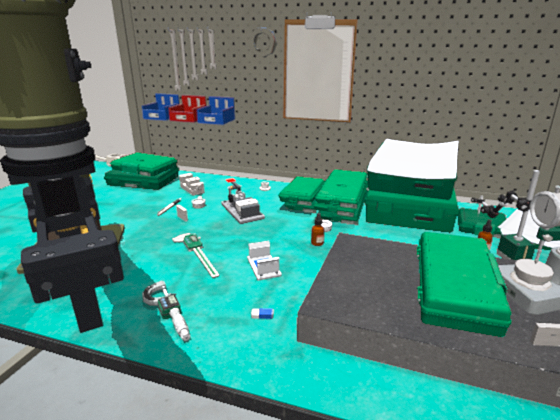

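View pics/top0.png

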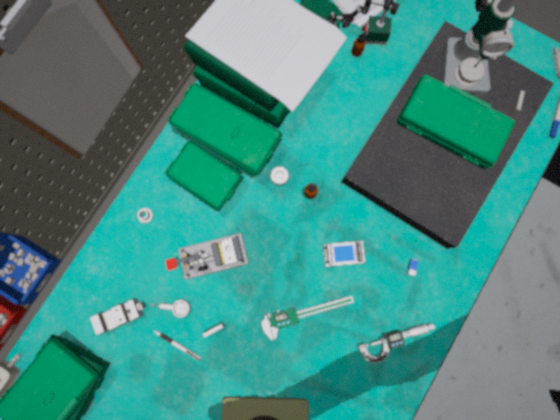

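```bash
cat > h.py <<'E'
from plant import r, viewer
import numpy as np, cv2
from scipy.spatial.transform import Rotation as R
def proj(n,P):
    p=viewer.camera_params(n); P=np.atleast_2d(P); W=p['world_to_cam']
    c=P@W[:3,:3].T+W[:3,3]; c=c*[1,-1,-1]; u=c@p['intrinsics'].T
    return u[:,:2]/u[:,2:]
def back(n,uv,z):
    p=viewer.camera_params(n); W=p['world_to_cam']
    d=np.linalg.inv(p['intrinsics'])@[uv[0],uv[1],1]; d=d*[1,-1,-1]
    d=W[:3,:3].T@d; o=-W[:3,:3].T@W[:3,3]
    return o+d*(z-o[2])/d[2]
def pose2(x,y,a): 
    return lambda P:(np.asarray(P,float)@np.array([[np.cos(a),np.sin(a),0],[-np.sin(a),np.cos(a),0],[0,0,1]])+[x,y,0])
E
python3 - <<'E'
from h import *
for n in('top','side'):
    im=viewer.snapshot(n)
    for o in['clamp','block','cradle','pawl_tail','jaw','oil_bottle','ring_gauge','bush_1','eraser']:
        for d in viewer.outline_of(n,o)[:2]:
            m=d['pixels'].astype(np.uint8); 
            rect=cv2.minAreaRect(cv2.findNonZero(m)); c=np.argwhere(m).mean(0)[::-1]
            print(n,o,round(d['p'],2),d['bbox'],np.round(rect[0],1),np.round(rect[1],1),round(rect[2],1),np.round(c,1),back(n,c,0.01).round(3))
im=viewer.snapshot('top')
cv2.imwrite('pics/tc.png',cv2.resize(im[220:290,150:260],None,fx=7,fy=7,interpolation=2)[:,:,::-1])
cv2.imwrite('pics/tcr.png',cv2.resize(im[225:285,310:380],None,fx=8,fy=8,interpolation=2)[:,:,::-1])
im=viewer.snapshot('side')
cv2.imwrite('pics/sc.png',cv2.resize(im[165:285,215:290],None,fx=5,fy=5,interpolation=2)[:,:,::-1])
E
```

```text
top clamp 0.88 [168.9, 233.3, 81.9, 42.6] [206.  257.3] [32.5 81.4] 76.7 [207.8 256.7] [0.437 0.154 0.01 ]
top block 0.88 [220.6, 240.4, 14.5, 25.9] [227.7 250.8] [25.3 13. ] 77.5 [228.  250.7] [0.453 0.104 0.01 ]
top cradle 0.58 [319.6, 238.8, 46.2, 26.5] [343.9 253.3] [23.2 40.7] 85.2 [343.9 253.1] [ 0.454 -0.189  0.01 ]
top pawl_tail 0.78 [164.1, 256.9, 36.8, 13.8] [183.1 260.5] [10.9 35.4] 76.8 [180.7 260.6] [0.425 0.222 0.01 ]
top pawl_tail 0.25 [272.1, 168.0, 17.1, 20.0] [279.5 175.5] [17. 17.] 90.0 [279.6 175.2] [ 0.652 -0.021  0.01 ]
top jaw 0.48 [223.3, 240.6, 13.0, 24.7] [228.2 250.9] [24.8 12.3] 76.8 [228.5 251.2] [0.452 0.103 0.01 ]
top oil_bottle 0.52 [301.3, 186.7, 14.5, 10.9] [310.5 190.5] [15. 13.] 90.0 [311.  190.6] [ 0.613 -0.103  0.01 ]
top ring_gauge 0.61 [269.9, 166.5, 18.5, 21.8] [279.5 175.5] [17. 17.] 90.0 [279.3 175.2] [ 0.652 -0.02   0.01 ]
top ring_gauge 0.15 [169.2, 253.7, 30.1, 16.2] [183.2 260.8] [10.9 35.3] 77.0 [180.3 260.9] [0.424 0.222 0.01 ]
top bush_1 0.46 [141.7, 207.4, 13.8, 17.1] [145.5 214.5] [13. 13.] 90.0 [145.5 214.6] [0.54  0.319 0.01 ]
top
[... 493 characters left out ...]
2.7  6.1] 51.3 [234.3 184. ] [0.437 0.361 0.01 ]
side jaw 0.59 [235.2, 197.6, 14.0, 6.5] [240.9 198.9] [ 1.5 12.4] 77.5 [240.6 199. ] [0.444 0.216 0.01 ]
side oil_bottle 0.81 [310.4, 218.1, 17.0, 28.9] [318.  231.5] [25. 12.] 90.0 [317.9 233.9] [ 0.621 -0.071  0.01 ]
side ring_gauge 0.26 [234.8, 199.3, 23.9, 8.7] [245.9 203.1] [ 8.5 21.1] 76.0 [244.7 202.7] [0.453 0.182 0.01 ]
side bush_1 0.45 [262.7, 183.3, 5.8, 6.7] [265.  185.5] [7. 8.] 90.0 [265.1 185.7] [0.541 0.322 0.01 ]
side bush_1 0.19 [311.4, 214.2, 18.0, 30.8] [318. 229.] [32. 14.] 90.0 [318.  230.8] [ 0.626 -0.054  0.01 ]
side eraser 0.48 [252.2, 307.6, 22.8, 12.0] [262.5 313. ] [10. 21.] 90.0 [262.9 313. ] [ 0.426 -0.367  0.01 ]
```

View pics/tc.png

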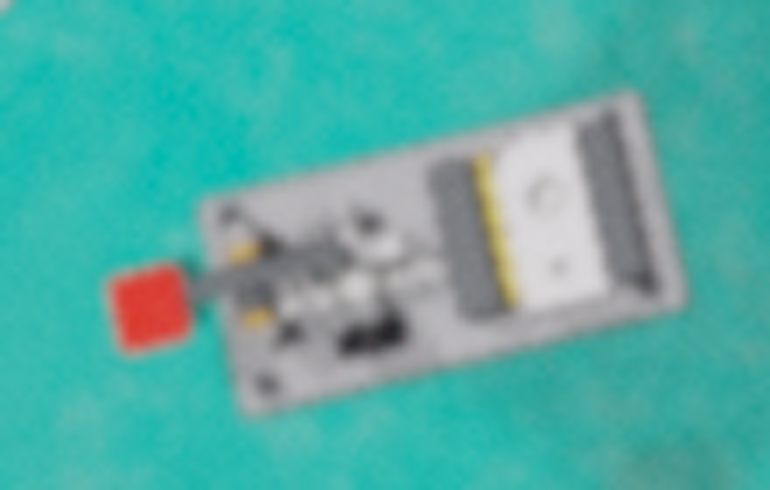

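View pics/tcr.png

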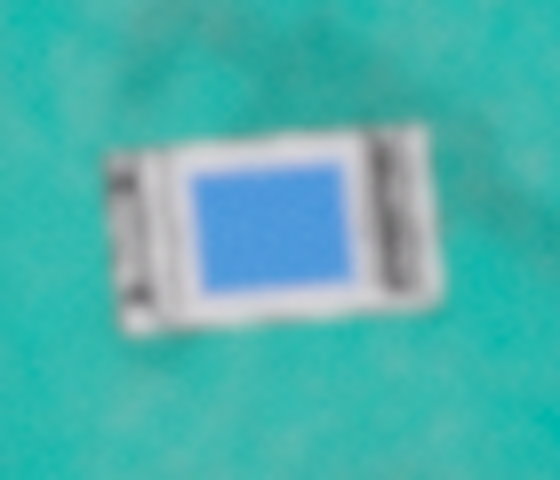

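View pics/sc.png

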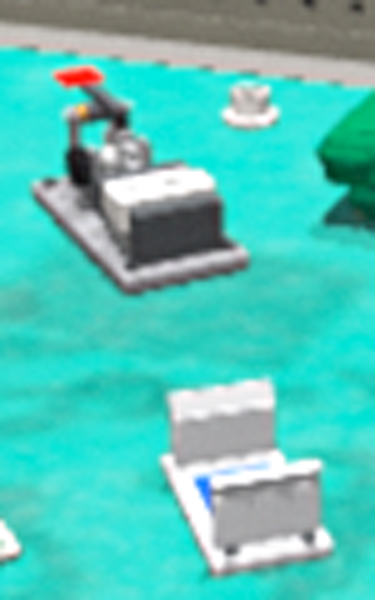

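```bash
cat > fit.py <<'E'
from h import *
from scipy.optimize import least_squares
def px(pts,s,off): return (np.array(pts,float)+.5)/s-.5+np.array(off)
def fit(obs,x0):
    f=lambda v: np.concatenate([(proj(n,pose2(*v)(L))-q).ravel() for n,L,q in obs])
    s=least_squares(f,x0,loss='soft_l1'); return s.x,f(s.x)
E
python3 - <<'E'
from fit import *
T=px([[200,205],[245,415],[640,93],[688,300]],7,(150,220))
L=np.array([[126,-40,12],[126,40,12],[-38,-40,12],[-38,40,12]])/1000.
S=px([[38,184],[130,280],[250,247]],5,(215,165))
LS=np.array([[126,40,12],[-38,40,12],[-38,-40,12]])/1000.
v1,e=fit([('top',L,T)],[.45,.1,1.8]);print(v1,e.round(1))
v2,e=fit([('side',LS,S)],[.45,.1,1.8]);print(v2,e.round(1))
v,e=fit([('top',L,T),('side',LS,S)],[.45,.1,1.8]);print(v,np.degrees(v[2]))
pad=back('top',px([[150,308]],7,(150,220))[0],.076);print('pad',pad)
d=pad[:2]-v1[:2];c,s=np.cos(v1[2]),np.sin(v1[2]);print('local pad',d@[c,s],d@[-s,c])
# block top face corners z=.05
B=px([[497,140],[577,125],[607,295],[520,312]],7,(150,220))
b=np.array([back('top',q,.05) for q in B]);print('blk',b.round(4),b.mean(0))
TC=px([[105,155],[425,128],[125,335],[443,305]],8,(310,225))
LC=np.array([[28,50,8],[28,-50,8],[-28,50,8],[-28,-50,8]])/1000.
SC=px([[160,455],[215,563],[330,545]],5,(215,165))
LSC=np.array([[-28,50,8],[-28,-50,8],[28,-50,8]])/1000.
v,e=fit([('top',LC,TC)],[.45,-.18,0]);print(v,np.degrees(v[2]),e.round(1))
v,e=fit([('side',LSC,SC)],[.45,-.18,0]);print(v,np.degrees(v[2]),e.round(1))
v,e=fit([('top',LC,TC),('side',LSC,SC)],[.45,-.18,0]);print(v,np.degrees(v[2]),e.round(1))
P=px([[190,172],[345,162],[355,282],[203,295]],8,(310,225))
b=np.array([back('top',q,.008) for q in P]);print(b.round(4),b.mean(0))
E
```

```text
[0.45151745 0.09839249 1.8469704 ] [-0.5 -0.5 -0.1  0.6 -0.  -0.6  0.6  0.5]
[0.45446196 0.09855082 1.83458618] [-0.5 -0.8 -0.4 -0.3  1.1  1. ]
[0.4523782  0.09842383 1.84847851] 105.91001726326165
pad [0.41512807 0.22750121 0.076     ]
local pad 0.1341387819469333 -0.00019451130217754494
blk [[0.4769 0.1178 0.05  ]
 [0.4829 0.0902 0.05  ]
 [0.4243 0.0774 0.05  ]
 [0.4177 0.1071 0.05  ]] [0.45044751 0.09812628 0.05      ]
[ 0.45368061 -0.18880487  0.11252465] 6.447187270341648 [ 0.4  0.1 -0.4  0.1  0.2 -0.2 -0.1  0. ]
[ 0.45439887 -0.18911606  0.1124856 ] 6.444950215053027 [ 0.  -0.  -0.6  0.4  0.6 -0.4]
[ 0.4539814  -0.18889501  0.11316493] 6.48387263379273 [ 0.4  0.  -0.4 -0.1  0.2 -0.3 -0.1 -0.1 -0.2 -0.  -0.8  0.3  0.4 -0.4]
[[ 0.4715 -0.162   0.008 ]
 [ 0.4759 -0.2111  0.008 ]
 [ 0.4381 -0.2142  0.008 ]
 [ 0.4328 -0.1663  0.008 ]] [ 0.45455847 -0.18839445  0.008     ]
```

```bash
cat >> h.py <<'E'
def go(x,y,z,yaw_y):
    "shift (cm) and yaw(deg) to bring TCP to x,y,z, tool y along world angle yaw_y deg (mod 180)"
    s=r.get_state(); Rm=R.from_quat(s['eef_rot']).as_matrix()
    d=Rm.T@(np.array([x,y,z])-s['tool_pos'])*100
    a=np.degrees(np.arctan2(Rm[1,1],Rm[0,1])); w=-(yaw_y-a); w=(w+90)%180-90
    print('t',round(s['clock'],2),'pos',s['tool_pos'].round(4),'toolY',round(a,1),'tilt',round(np.degrees(np.arccos(-Rm[2,2])),2),'F',s['contact_force'].round(1),'op',round(s['opening'],3),'q7',s['q'][6].round(2))
    print('shift',d.round(2),'yaw',round(w,1))
E
python3 -c "
from h import *
go(.45,-.2,.25,16)
go(.45,.1,.25,16)"
```

```text
t 1.2 pos [ 0.2025 -0.5913  0.2528] toolY -71.1 tilt 0.01 F [-0.3 -1.1  0.6] op 0.995 q7 -0.22
shift [ 36.09 -29.01   0.27] yaw -87.1
t 1.2 pos [ 0.2025 -0.5913  0.2528] toolY -71.1 tilt 0.01 F [-0.3 -1.1  0.6] op 0.995 q7 -0.22
shift [ 45.81 -57.39   0.27] yaw -87.1
```

```bash
python3 -m inch '[[1,[36.1,-29,0.3],-87],[1,[36.1,-29,0.3],-87],[1,[36.1,-29,0.3],-87],[1,[36.1,-29,0.3],-87],[1,[36.1,-29,0.3],-87],[1,[36.1,-29,0.3],-87],[1,[36.1,-29,0.3],-87],[1,[36.1,-29,0.3],-87],[1,[36.1,-29,0.3],-87],[1,[36.1,-29,0.3],-87],[1,[45.8,-57.4,0.3],-87],[1,[45.8,-57.4,0.3],-87],[1,[45.8,-57.4,0.3],-87],[1,[45.8,-57.4,0.3],-87],[1,[45.8,-57.4,0.3],-87],[1,[45.8,-57.4,0.3],-87],[1,[45.8,-57.4,0.3],-87],[1,[45.8,-57.4,0.3],-87]]' 20
python3 -c "
from h import *
go(.4153,.2275,.11,16)"
```

```text
clock: 3.0
tool_pos: [0.4497, 0.1014, 0.2498]
eef_rot: [0.601, 0.799, 0.0, 0.0]
contact_force: [0.5, -0.8, -0.8]
opening: 0.001
t 3.0 pos [0.4497 0.1014 0.2498] toolY 16.1 tilt 0.02 F [ 0.5 -0.8 -0.8] op 0.001 q7 -0.51
shift [13.07  0.18 13.98] yaw 0.1
```

```bash
python3 -m inch '[[1,[4.5,0.1,0],0],[1,[9,0.2,0],0],[1,[13.1,0.2,0],0],[1,[13.1,0.2,5],0],[1,[13.1,0.2,9],0],[1,[13.1,0.2,12],0],[1,[13.1,0.2,14],0],[1,[13.1,0.2,14],0],[1,[13.1,0.2,14],0]]'
python3 - <<'E'
from h import *
go(.4153,.2275,.0815,16)
im=viewer.snapshot('top'); cv2.imwrite('pics/t1.png',cv2.resize(im[210:310,120:260],None,fx=5,fy=5,interpolation=2)[:,:,::-1])
im=viewer.snapshot('side'); cv2.imwrite('pics/s1.png',cv2.resize(im[130:250,180:320],None,fx=5,fy=5,interpolation=2)[:,:,::-1])
E
```

```text
clock: 3.9
tool_pos: [0.4165, 0.2252, 0.1099]
eef_rot: [0.603, 0.797, -0.0, 0.0]
contact_force: [0.5, 0.9, 0.0]
opening: 0.009
t 3.9 pos [0.4165 0.2252 0.1099] toolY 15.8 tilt 0.07 F [0.5 0.9 0. ] op 0.009 q7 -0.99
shift [ 0.25 -0.05  2.84] yaw -0.2
```

View pics/s1.png

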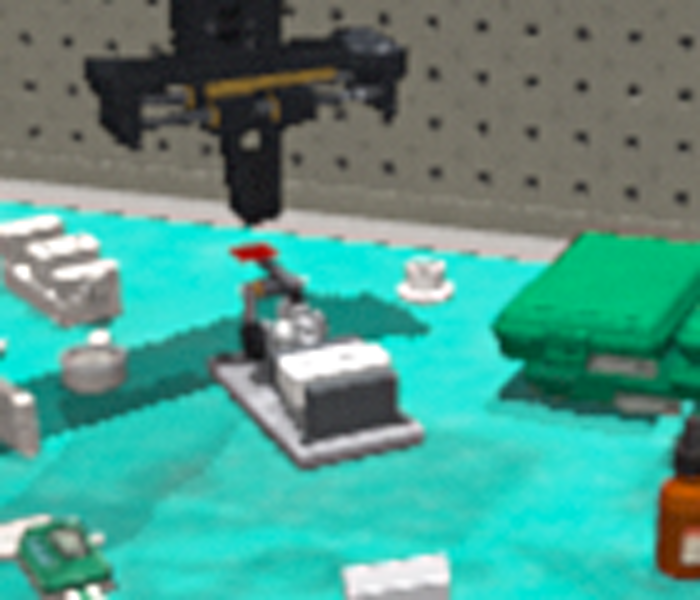

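View pics/t1.png

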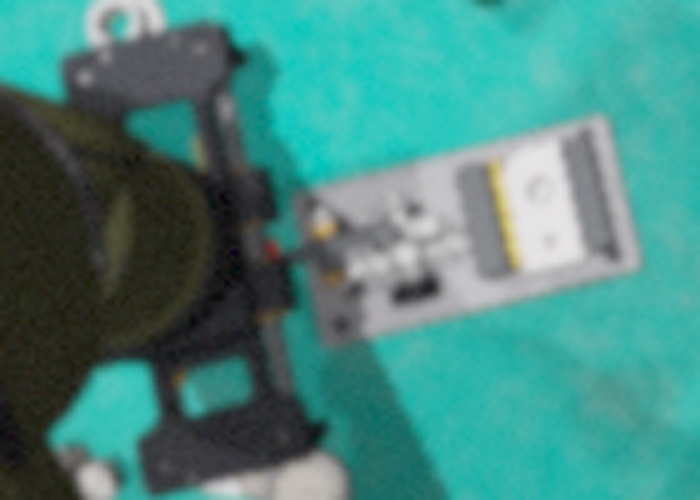

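```bash
python3 -m inch '[[1,[0.2,0,1],0],[1,[0.2,0,1.8],0],[1,[0.2,0,2.2],0],[1,[0.2,0,2.5],0],[1,[0.2,0,2.7],0],[1,[0.2,0,2.9],0],[1,[0.2,0,2.9],0],[1,[0.2,0,2.9],0],[1,[0.2,0,2.9],0],[1,[0.2,0,2.9],0],[1,[0.2,0,2.9],0],[1,[0.2,0,2.9],0],[1,[0.2,0,2.9],0],[1,[0.2,0,2.9],0],[1,[0.2,0,2.9],0],[1,[0.2,0,2.9],0],[1,[0.2,0,2.9],0],[1,[0.2,0,2.9],0]]'
python3 - <<'E'
from h import *
go(.4153,.2275,.0815,16)
im=viewer.snapshot('top'); cv2.imwrite('pics/t2.png',cv2.resize(im[210:310,120:260],None,fx=5,fy=5,interpolation=2)[:,:,::-1])
E
```

```text
clock: 5.8
tool_pos: [0.4148, 0.2323, 0.0812]
eef_rot: [0.601, 0.799, 0.003, -0.002]
contact_force: [-3.1, 5.9, 7.2]
opening: 0.006
t 5.8 pos [0.4148 0.2323 0.0812] toolY 16.1 tilt 0.36 F [-3.1  5.9  7.2] op 0.006 q7 -1.04
shift [-0.47 -0.08 -0.03] yaw 0.1
```

View pics/t2.png

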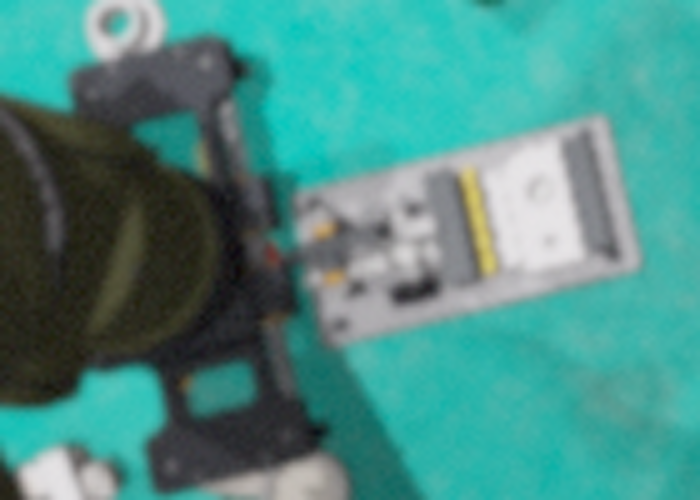

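```bash
python3 -m inch '[[1,[0,0,0],0],[1,[0,0,0],0],[1,[0,0,0],0],[1,[0,0,0],0],[1,[0,0,0],0],[1,[0,0,0],0],[1,[0,0,0],0],[1,[0,0,0],0],[1,[0,0,0],0],[1,[0,0,0],0]]'
python3 - <<'E'
from h import *
go(.4153,.2275,.0815,16)
im=viewer.snapshot('top'); cv2.imwrite('pics/t3.png',cv2.resize(im[210:310,120:260],None,fx=5,fy=5,interpolation=2)[:,:,::-1])
E
```

```text
clock: 6.85
tool_pos: [0.4148, 0.2322, 0.0812]
eef_rot: [0.601, 0.799, 0.003, -0.002]
contact_force: [-2.5, 4.4, 8.1]
opening: 0.007
t 6.85 pos [0.4148 0.2322 0.0812] toolY 16.1 tilt 0.36 F [-2.5  4.4  8.1] op 0.007 q7 -1.04
shift [-0.47 -0.08 -0.03] yaw 0.1
```

View pics/t3.png

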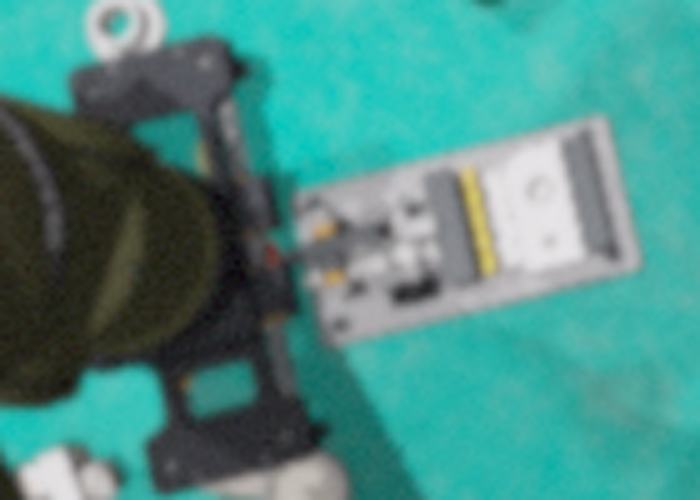

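Run:
```python
import cv2,numpy as np
from h import proj
for f in('t1','t2','t3'):
    im=cv2.imread(f'pics/{f}.png').astype(int); b,g,r=[im[:,:,i] for i in range(3)]
    m=(r>150)&(r-b>50)&(g-b>30); m[:,:420]=0; m[:, 540:]=0
    row=m[150:300]; p=np.argwhere(row); print(f,p.mean(0)[::-1],len(p), [np.argwhere(m[y]).ravel()[[0,-1]] for y in (200,220,240) if m[y].any()])
    # dark left edge of jaw at several rows
    gr=im.mean(2); print([np.round(gr[y,415:500:5]) .tolist() for y in (220,)])
a=proj('top',[[.4515,.0984,.047]]);c,s=np.cos(1.847),np.sin(1.847)
print((proj('top',[[.4515+.016*c,.0984+.016*s,.047]])-a)*5)
```

```text
t1 [503.18978805  62.91714836] 1038 [array([495, 505]), array([500, 510]), array([505, 514])]
[[175.0, 188.0, 201.0, 206.0, 194.0, 179.0, 178.0, 181.0, 185.0, 181.0, 161.0, 143.0, 138.0, 138.0, 138.0, 132.0, 123.0]]
t2 [478.49677835  71.08505155] 1552 [array([466, 481]), array([471, 485]), array([475, 490])]
[[180.0, 191.0, 197.0, 187.0, 161.0, 139.0, 134.0, 136.0, 135.0, 122.0, 107.0, 123.0, 159.0, 171.0, 166.0, 181.0, 209.0]]
t3 [478.43464263  70.7681906 ] 1553 [array([466, 481]), array([471, 485]), array([476, 490])]
[[181.0, 191.0, 196.0, 187.0, 161.0, 137.0, 133.0, 137.0, 133.0, 119.0, 105.0, 125.0, 158.0, 169.0, 165.0, 181.0, 209.0]]
[[-32.05806097   8.18855902]]
```

```bash
python3 -m inch '[[1,[0,0,0.1],0],[1,[0,0,0.15],0],[1,[0,0,0.15],0],[1,[0,0,0.15],0],[1,[0,0,0.15],0],[1,[0,0,0.15],0],[1,[0,0,0.15],0],[1,[0,0,0.15],0],[1,[0,0,0.15],0],[1,[0,0,0.15],0]]'
python3 - <<'E'
from h import *
go(.4153,.2275,.0815,16)
im=viewer.snapshot('top'); cv2.imwrite('pics/t4.png',cv2.resize(im[210:310,120:260],None,fx=5,fy=5,interpolation=2)[:,:,::-1])
im=cv2.imread(f'pics/t4.png').astype(int); print(im.mean(2)[220,415:500:5].round())
im=viewer.snapshot('side'); cv2.imwrite('pics/s4.png',cv2.resize(im[130:250,180:320],None,fx=5,fy=5,interpolation=2)[:,:,::-1])
E
```

```text
clock: 7.9
tool_pos: [0.4147, 0.2325, 0.08]
eef_rot: [0.601, 0.799, 0.003, -0.002]
contact_force: [-3.7, 4.5, 11.4]
opening: 0.005
t 7.9 pos [0.4147 0.2325 0.08  ] toolY 16.1 tilt 0.38 F [-3.7  4.5 11.4] op 0.005 q7 -1.04
shift [-0.49 -0.08 -0.15] yaw 0.1
[181. 191. 195. 186. 160. 138. 134. 138. 135. 119. 105. 125. 159. 170.
 165. 181. 210.]
```

View pics/s4.png

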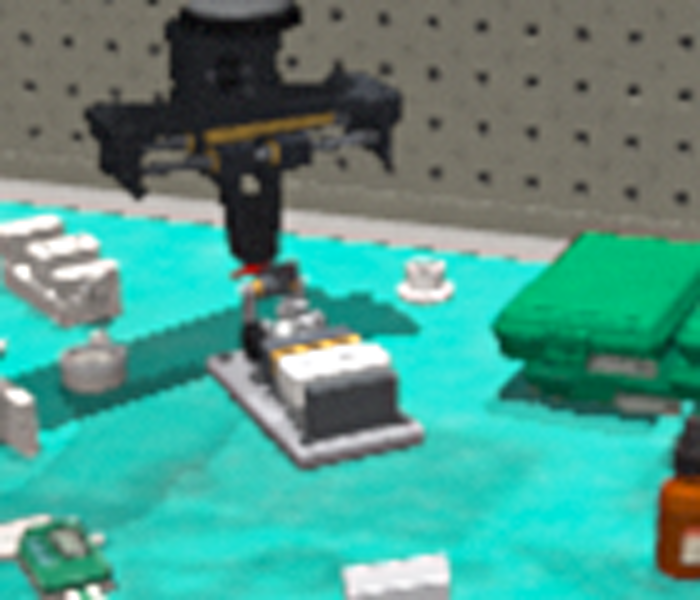

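```bash
python3 -m inch '[[1,[0,0,-2],0],[1,[0,0,-6],0],[1,[0,0,-10],0],[0,[0,0,-10],0],[0,[0,0,-10],0],[0,[-5,0,-10],0],[0,[-10,0,-10],0],[0,[-13.1,0,-10],0],[0,[-13.1,0,-10],0],[0,[-13.1,0,-10],0]]'
python3 - <<'E'
from h import *
go(.4504,.0981,.12,16)
im=viewer.snapshot('top'); cv2.imwrite('pics/t5.png',cv2.resize(im[210:310,120:260],None,fx=5,fy=5,interpolation=2)[:,:,::-1])
E
```

```text
clock: 9.0
tool_pos: [0.4506, 0.102, 0.1779]
eef_rot: [0.603, 0.798, -0.001, -0.001]
contact_force: [-0.1, 1.1, -0.8]
opening: 0.618
t 9.0 pos [0.4506 0.102  0.1779] toolY 15.8 tilt 0.14 F [-0.1  1.1 -0.8] op 0.618 q7 -0.67
shift [-0.37 -0.11  5.79] yaw -0.2
```

View pics/t5.png

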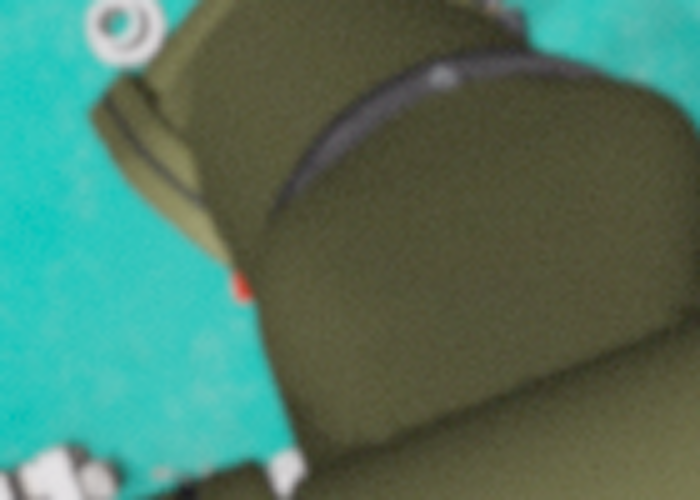

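```bash
python3 -m inch '[[0,[-0.3,-0.1,2],0],[0,[-0.3,-0.1,4],0],[0,[-0.3,-0.1,5],0],[0,[-0.3,-0.1,5],0],[0,[-0.3,-0.1,5],0],[0,[-0.3,-0.1,5],0]]'
python3 - <<'E'
from h import *
go(.4504,.0981,.037,15.9)
im=viewer.snapshot('side'); cv2.imwrite('pics/s5.png',cv2.resize(im[130:250,180:320],None,fx=5,fy=5,interpolation=2)[:,:,::-1])
E
```

```text
clock: 9.65
tool_pos: [0.4514, 0.1, 0.1298]
eef_rot: [0.602, 0.798, 0.001, 0.0]
contact_force: [0.3, 1.4, 0.5]
opening: 0.998
t 9.65 pos [0.4514 0.1    0.1298] toolY 15.9 tilt 0.07 F [0.3 1.4 0.5] op 0.998 q7 -0.76
shift [-0.16 -0.16  9.28] yaw 0.0
```

View pics/s5.png

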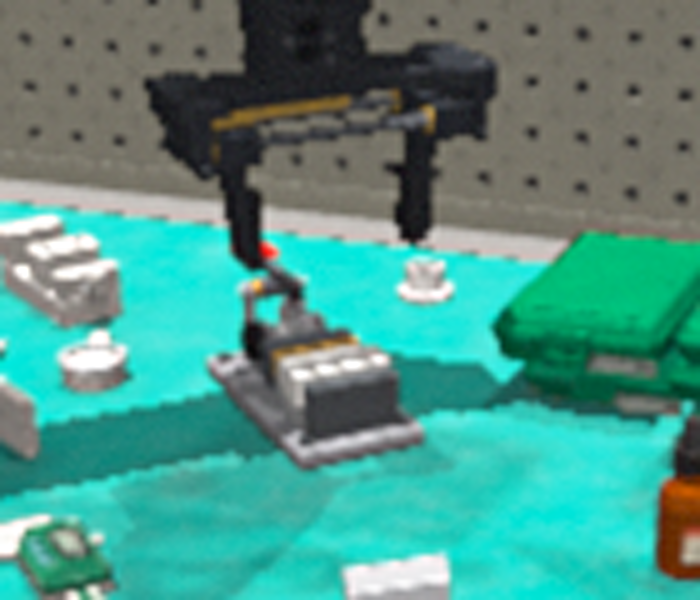

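```bash
python3 -m inch '[[0,[-0.15,-0.15,3],0],[0,[-0.15,-0.15,6],0],[0,[-0.15,-0.15,8],0],[0,[-0.15,-0.15,9.2],0],[0,[-0.15,-0.15,9.2],0],[0,[-0.15,-0.15,9.2],0],[0,[-0.15,-0.15,9.2],0]]'
python3 - <<'E'
from h import *
go(.4504,.0981,.037,15.9)
im=viewer.snapshot('side'); cv2.imwrite('pics/s6.png',cv2.resize(im[150:240,190:300],None,fx=7,fy=6,interpolation=2)[:,:,::-1])
E
```

```text
clock: 10.4
tool_pos: [0.4506, 0.0977, 0.0381]
eef_rot: [0.603, 0.798, 0.001, 0.0]
contact_force: [0.6, -0.0, -0.1]
opening: 1.0
t 10.4 pos [0.4506 0.0977 0.0381] toolY 15.9 tilt 0.1 F [ 0.6 -0.  -0.1] op 1.0 q7 -0.92
shift [ 0.05 -0.01  0.11] yaw -0.0
```

View pics/s6.png

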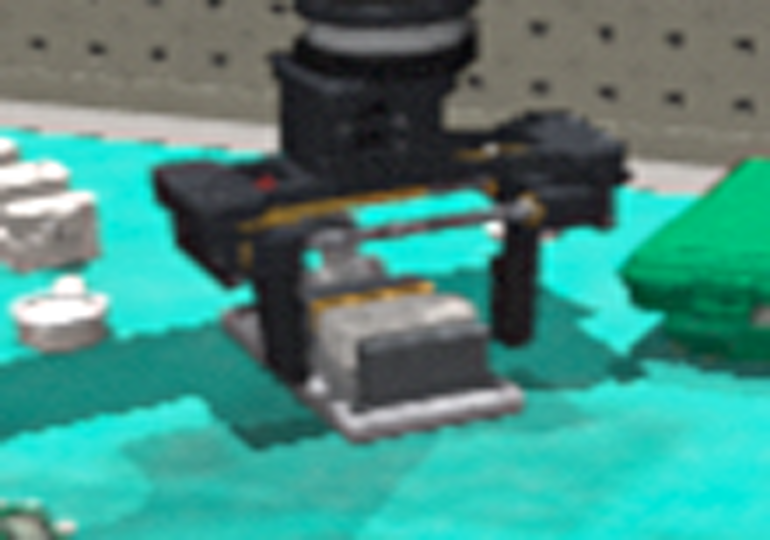

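```bash
python3 -m inch '[[1,[0,0,0],0],[1,[0,0,0],0],[1,[0,0,0],0],[1,[0,0,0],0],[1,[0,0,0],0],[1,[0,0,0],0],[1,[0,0,0],0],[1,[0,0,0],0],[1,[0,0,0],0],[1,[0,0,0],0]]' 30
python3 - <<'E'
from h import *
go(.46,-.04,.12,15.9)
E
```

```text
clock: 11.45
tool_pos: [0.4502, 0.0975, 0.0373]
eef_rot: [0.603, 0.798, 0.0, 0.0]
contact_force: [0.7, 0.1, 4.9]
opening: 0.677
t 11.45 pos [0.4502 0.0975 0.0373] toolY 15.9 tilt 0.02 F [0.7 0.1 4.9] op 0.677 q7 -0.92
shift [-13.49  -2.82  -8.27] yaw -0.0
```

```bash
python3 -m inch '[[1,[0,0,-0.5],0],[1,[0,0,-1],0],[1,[0,0,-2],0],[1,[0,0,-4],0],[1,[0,0,-6.5],0],[1,[0,0,-8.5],0],[1,[0,0,-8.5],0]]'
python3 - <<'E'
from h import *
go(.465,-.045,.12,15.9)
im=viewer.snapshot('side'); cv2.imwrite('pics/s7.png',cv2.resize(im[130:240,190:300],None,fx=6,fy=5,interpolation=2)[:,:,::-1])
E
```

```text
clock: 12.15
tool_pos: [0.451, 0.0976, 0.1243]
eef_rot: [0.603, 0.798, 0.002, 0.001]
contact_force: [-0.3, 0.4, -0.9]
opening: 0.682
t 12.15 pos [0.451  0.0976 0.1243] toolY 15.8 tilt 0.22 F [-0.3  0.4 -0.9] op 0.682 q7 -0.8
shift [-14.1   -2.55   0.41] yaw -0.1
```

View pics/s7.png

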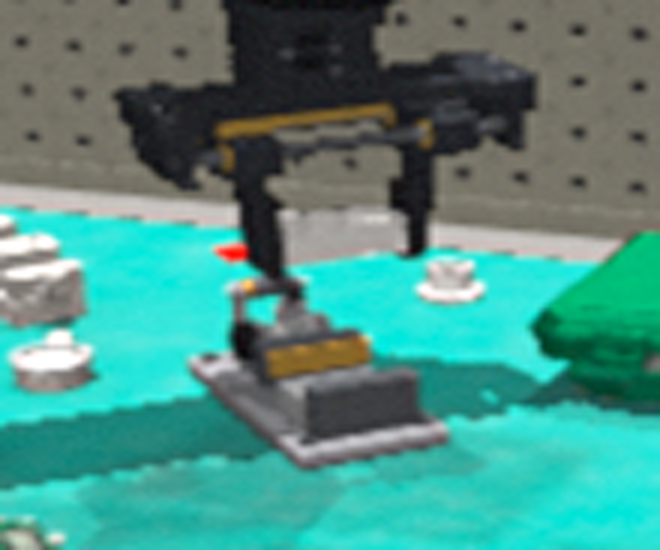

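```bash
python3 -m inch '[[1,[0.3,0,0],0],[1,[0.3,0,3],0],[1,[0.3,0,6],0],[1,[0.3,0,7.5],0],[1,[0.3,0,8.2],0],[1,[0.3,0,8.5],0],[1,[0.3,0,8.6],0],[1,[0.3,0,8.6],0],[1,[0.3,0,8.6],0]]'
python3 - <<'E'
from h import *
go(.465,-.045,.12,15.9)
E
```

```text
clock: 13.1
tool_pos: [0.4478, 0.1005, 0.0372]
eef_rot: [0.602, 0.798, -0.0, -0.0]
contact_force: [-4.1, 0.2, 12.8]
opening: 0.679
t 13.1 pos [0.4478 0.1005 0.0372] toolY 16.0 tilt 0.06 F [-4.1  0.2 12.8] op 0.679 q7 -0.99
shift [-14.46  -2.36  -8.27] yaw 0.1
```

```bash
python3 -m inch '[[0.15,[0,0,-0.1],0],[0.15,[0,0,-0.1],0],[0.15,[0,0,-0.1],0],[0.15,[0,0,-0.1],0],[0.15,[0,0,-0.6],0],[0.15,[0,0,-1.0],0],[0.15,[0,0,-1.0],0],[1,[0,0,-1.0],0],[1,[0,0,-1.0],0],[1,[0,0,-1.0],0],[1,[0,0,-1.0],0],[1,[0,0,-1.0],0],[1,[0,0,-1.0],0],[1,[0,0,-1.0],0]]' 35
python3 - <<'E'
from h import *
go(.465,-.045,.12,15.9)
E
```

```text
clock: 14.5
tool_pos: [0.4491, 0.1003, 0.0462]
eef_rot: [0.603, 0.798, -0.0, 0.0]
contact_force: [-0.7, -0.5, 1.5]
opening: 0.676
t 14.5 pos [0.4491 0.1003 0.0462] toolY 15.9 tilt 0.02 F [-0.7 -0.5  1.5] op 0.676 q7 -0.98
shift [-14.41  -2.46  -7.38] yaw -0.0
```

```bash
python3 -m inch '[[1,[0,0,-0.5],0],[1,[0,0,-2],0],[1,[0,0,-4],0],[1,[0,0,-7],0],[1,[0,0,-7],0],[1,[-3,-0.5,-7],0],[1,[-7,-1.2,-7],0],[1,[-11,-2,-7],0],[1,[-14.4,-2.4,-7],0],[1,[-14.4,-2.4,-7],0],[1,[-14.4,-2.4,-7],0],[1,[-14.4,-2.4,-7],0]]'
python3 - <<'E'
from h import *
go(.465,-.045,.0165,15.9)
im=viewer.snapshot('side'); cv2.imwrite('pics/s8.png',cv2.resize(im[130:290,180:320],None,fx=4,fy=3.7,interpolation=2)[:,:,::-1])
E
```

```text
clock: 15.7
tool_pos: [0.4655, -0.0432, 0.116]
eef_rot: [0.602, 0.799, 0.0, -0.0]
contact_force: [0.7, -0.3, -0.9]
opening: 0.673
t 15.7 pos [ 0.4655 -0.0432  0.116 ] toolY 16.0 tilt 0.07 F [ 0.7 -0.3 -0.9] op 0.673 q7 -0.57
shift [-0.17 -0.1   9.95] yaw 0.1
```

View pics/s8.png

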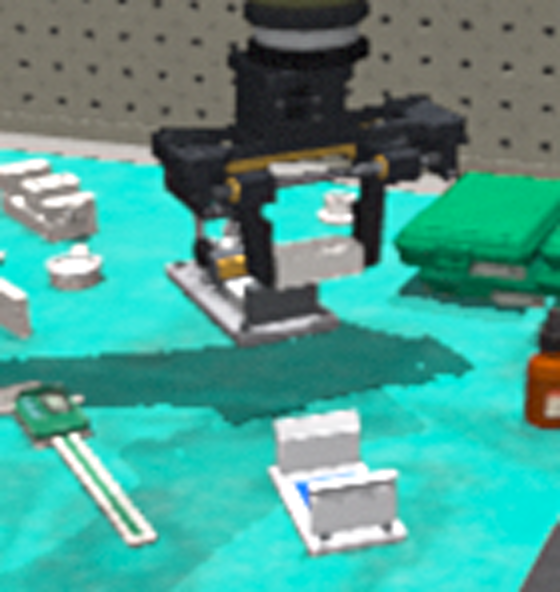

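```bash
python3 -m inch '[[1,[0,0,3],0],[1,[0,0,6],0],[1,[0,0,8],0],[1,[0,0,9],0],[1,[0,0,9.5],0],[1,[0,0,9.7],0],[1,[0,0,9.8],0],[1,[0,0,9.9],0],[1,[0,0,9.9],0],[1,[0,0,9.9],0]]'
python3 -c "
from h import *
go(.465,-.045,.0165,15.9)"
```

```text
clock: 16.75
tool_pos: [0.4658, -0.0448, 0.0176]
eef_rot: [0.603, 0.798, 0.0, 0.0]
contact_force: [-0.3, -0.3, -2.1]
opening: 0.675
t 16.75 pos [ 0.4658 -0.0448  0.0176] toolY 15.9 tilt 0.04 F [-0.3 -0.3 -2.1] op 0.675 q7 -0.88
shift [ 0.   -0.08  0.11] yaw -0.0
```

Not yet touching; go on in small steps.

```bash
python3 -m inch '[[1,[0,0,0.05],0],[1,[0,0,0.1],0],[1,[0,0,0.15],0],[1,[0,0,0.15],0],[1,[0,0,0.15],0]]'
python3 -c "
from h import *
go(.465,-.045,.0165,15.9)"
```

```text
clock: 17.25
tool_pos: [0.4657, -0.0448, 0.0162]
eef_rot: [0.603, 0.798, 0.0, 0.0]
contact_force: [-0.7, -0.8, 4.9]
opening: 0.678
t 17.25 pos [ 0.4657 -0.0448  0.0162] toolY 15.9 tilt 0.04 F [-0.7 -0.8  4.9] op 0.678 q7 -0.92
shift [-0.01 -0.07 -0.03] yaw -0.0
```

```bash
python3 -m inch '[[0.1,[0,0,0],0],[0.1,[0,0,0],0],[0.1,[0,0,0],0],[0.1,[0,0,0],0],[0.1,[0,0,-3],0],[0,[0,0,-7],0],[0,[0,0,-10],10],[0,[0,0,-10],20],[0,[0,0,-10],30],[0,[0,0,-10],40],[0,[0,0,-10],50],[0,[0,0,-10],60],[0,[0,0,-10],70],[0,[0,0,-10],80],[0,[0,0,-10],90],[0,[0,0,-10],90],[0,[0,0,-10],90],[0,[0,0,-10],90]]'
python3 - <<'E'
from h import *
go(.4655,-.045,.017,-74)
for n in('side','top'):
    im=viewer.snapshot(n); cv2.imwrite(f'pics/{n}9.png',cv2.resize(im[130:290,180:400],None,fx=3.6,fy=3.6,interpolation=2)[:,:,::-1])
    for d in viewer.outline_of(n,'block')[:2]:
        c=np.argwhere(d['pixels']).mean(0)[::-1]; rc=cv2.minAreaRect(cv2.findNonZero(d['pixels'].astype(np.uint8))); print(n,d['p'],c,rc,back(n,c,.015))
E
```

```text
clock: 19.05
tool_pos: [0.4655, -0.0447, 0.1157]
eef_rot: [0.99, 0.138, -0.0, 0.0]
contact_force: [0.2, 0.0, 1.1]
opening: 0.997
t 19.05 pos [ 0.4655 -0.0447  0.1157] toolY -74.1 tilt 0.03 F [0.2 0.  1.1] op 0.997 q7 -1.66
shift [-0.    0.03  9.87] yaw -0.1
side 0.49 [258.96323529 234.54779412] ((259.2235107421875, 234.50587463378906), (11.714245796203613, 24.51314353942871), 77.47119140625) [ 0.46456445 -0.05268618  0.015     ]
top 0.39 [311.92079208 187.24752475] ((312.0999755859375, 186.79998779296875), (12.521980285644531, 9.391485214233398), 26.56505012512207) [ 0.62087121 -0.10516319  0.015     ]
```

View pics/side9.png

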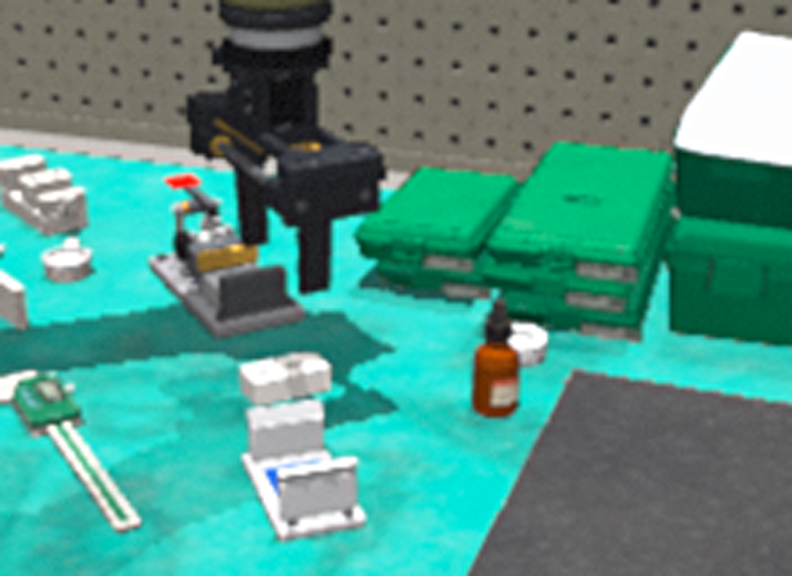

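View pics/top9.png

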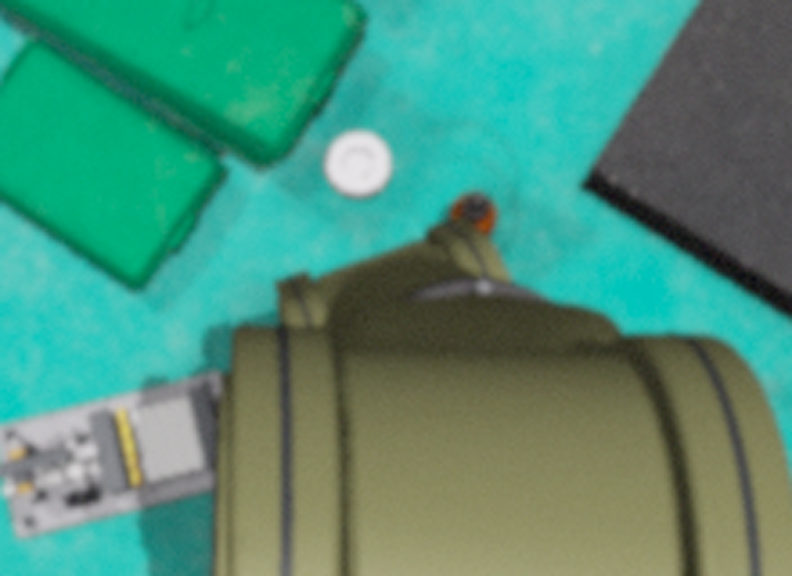

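```bash
python3 -m inch '[[0,[0,0,3],0],[0,[0,0,6],0],[0,[0,0,8],0],[0,[0,0,9.5],0],[0,[0,0,9.8],0],[0,[0,0,9.8],0],[0,[0,0,9.8],0],[1,[0,0,9.8],0],[1,[0,0,9.8],0],[1,[0,0,9.8],0],[1,[0,0,9.8],0],[1,[0,0,9.8],0],[1,[0,0,9.8],0],[1,[0,0,9.8],0],[1,[0,0,9.8],0],[1,[0,0,9.8],0],[1,[0,0,9.8],0],[1,[0,0,9.8],0]]' 35
python3 -c "
from h import *
go(.454,-.189,.12,6.4)"
```

```text
clock: 21.05
tool_pos: [0.4656, -0.0445, 0.0177]
eef_rot: [0.99, 0.138, 0.0, -0.0]
contact_force: [-0.3, 0.8, -0.3]
opening: 0.335
t 21.05 pos [ 0.4656 -0.0445  0.0177] toolY -74.1 tilt 0.02 F [-0.3  0.8 -0.3] op 0.335 q7 -2.31
shift [ -5.08  13.58 -10.23] yaw -80.5
```

```bash
python3 -m inch '[[1,[0,0,-0.5],0],[1,[0,0,-2],0],[1,[0,0,-5],0],[1,[0,0,-9],0],[1,[0,0,-10],-8],[1,[0,0,-10],-16],[1,[-0.5,1.4,-10],-24],[1,[-1,2.7,-10],-32],[1,[-1.5,4,-10],-40],[1,[-2,5.4,-10],-48],[1,[-2.6,6.9,-10],-56],[1,[-3.2,8.5,-10],-64],[1,[-3.8,10.2,-10],-72],[1,[-4.4,12,-10],-80],[1,[-5.1,13.6,-10],-80.5],[1,[-5.1,13.6,-10],-80.5],[1,[-5.1,13.6,-10],-80.5],[1,[-5.1,13.6,-10],-80.5],[1,[-5.1,13.6,-10],-80.5]]'
python3 - <<'E'
from h import *
go(.454,-.189,.06,6.4)
for n in('side','top'):
    im=viewer.snapshot(n); cv2.imwrite(f'pics/{n}10.png',cv2.resize(im[160:290,180:360],None,fx=4.4,fy=4.4,interpolation=2)[:,:,::-1])
E
```

```text
clock: 22.95
tool_pos: [0.4541, -0.1883, 0.118]
eef_rot: [0.666, 0.746, 0.0, 0.0]
contact_force: [-0.6, -0.4, -2.1]
opening: 0.337
t 22.95 pos [ 0.4541 -0.1883  0.118 ] toolY 6.5 tilt 0.02 F [-0.6 -0.4 -2.1] op 0.337 q7 -0.64
shift [-0.07 -0.02  5.8 ] yaw 0.1
```

View pics/side10.png

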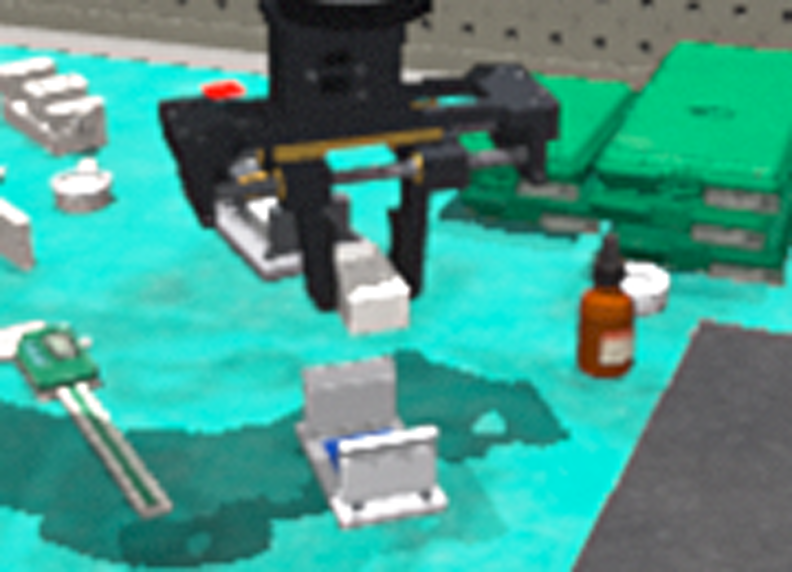

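View pics/top10.png

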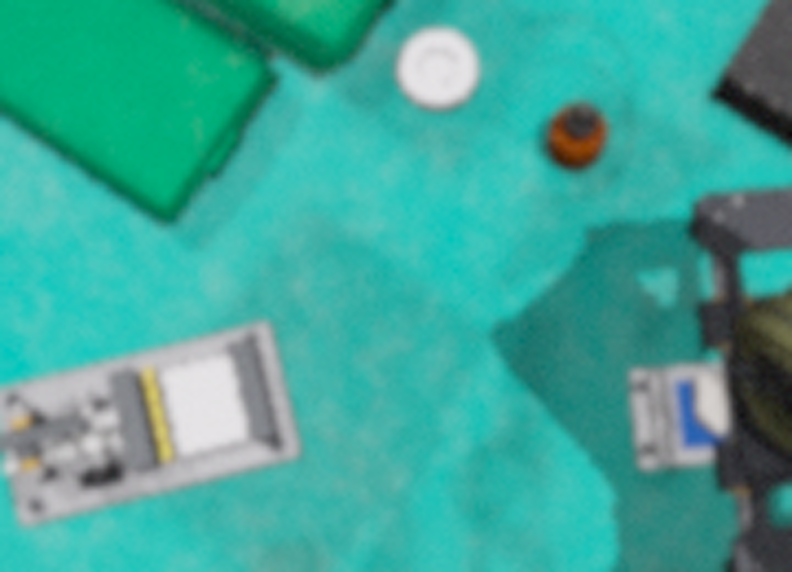

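```bash
python3 - <<'E'
from h import *
a=np.radians(6.5)
L=np.array([[sx*15,-30,z] for sx in(-1,1) for z in(0,20)]+[[-15,30,0],[-15,30,20]])/1000.
P=pose2(.4541,-.1883,a)(L)+[0,0,.1003]
print('side',((proj('side',P)-[180,160]+.5)*4.4-.5).round())
print('top',((proj('top',P)-[180,160]+.5)*4.4-.5).round())
E
python3 -c "
import cv2
im=cv2.imread('pics/side10.png'); cv2.imwrite('pics/z10.png',cv2.resize(im[200:380,280:460],None,fx=3,fy=3,interpolation=2))
im=cv2.imread('pics/top10.png'); cv2.imwrite('pics/zt10.png',cv2.resize(im[340:500,600:760],None,fx=3,fy=3,interpolation=2))"
```

```text
side [[350. 334.]
 [349. 297.]
 [408. 325.]
 [408. 289.]
 [320. 283.]
 [319. 248.]]
top [[809. 424.]
 [817. 422.]
 [802. 367.]
 [810. 364.]
 [695. 434.]
 [700. 433.]]
```

View pics/z10.png

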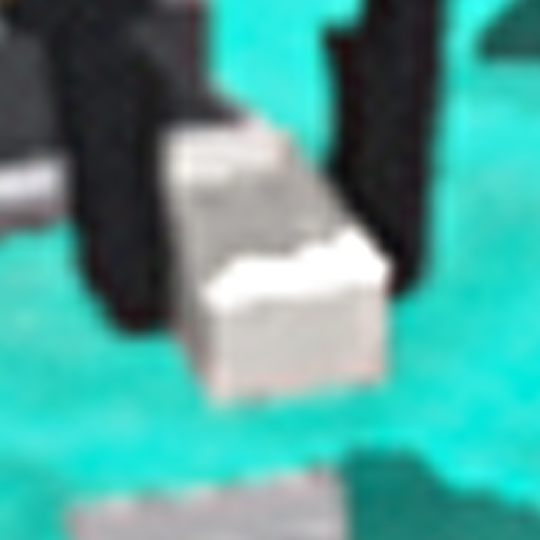

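View pics/zt10.png

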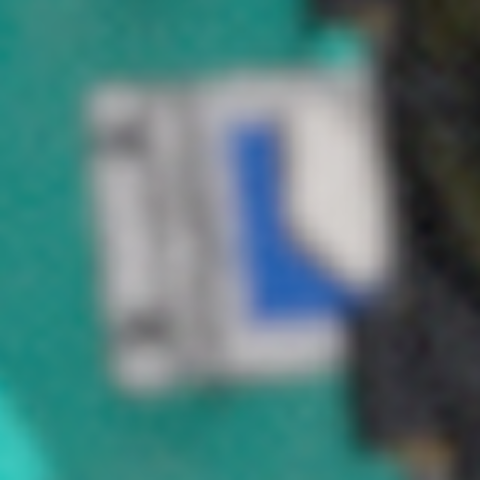

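```bash
python3 -m inch '[[1,[-0.06,0,2],0],[1,[-0.06,0,4],0],[1,[-0.06,0,5],0],[1,[-0.06,0,5.8],0],[1,[-0.06,0,6.4],0],[1,[-0.06,0,7],0],[1,[-0.06,0,7.5],0],[1,[-0.06,0,7.5],0],[1,[-0.06,0,7.5],0]]'
python3 - <<'E'
from h import *
go(.454,-.189,.0257,6.4)
im=viewer.snapshot('side'); cv2.imwrite('pics/s11.png',cv2.resize(im[210:290,220:310],None,fx=7,fy=7,interpolation=2)[:,:,::-1])
E
```

```text
clock: 23.95
tool_pos: [0.454, -0.19, 0.0428]
eef_rot: [0.667, 0.745, 0.0, 0.0]
contact_force: [0.3, 0.2, -1.1]
opening: 0.336
t 23.95 pos [ 0.454  -0.19    0.0428] toolY 6.4 tilt 0.01 F [ 0.3  0.2 -1.1] op 0.336 q7 -0.82
shift [0.1  0.01 1.71] yaw -0.0
```

View pics/s11.png

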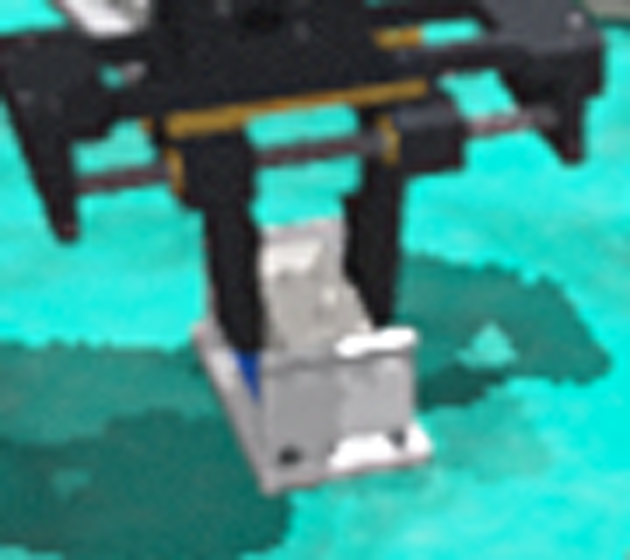

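Between the stops, no contact force. Lowering on.

```bash
python3 -m inch '[[1,[0.05,0,0.5],0],[1,[0.05,0,1],0],[1,[0.05,0,1.4],0],[1,[0.05,0,1.5],0],[1,[0.05,0,1.6],0],[1,[0.05,0,1.65],0],[1,[0.05,0,1.65],0],[1,[0.05,0,1.65],0]]'
python3 -c "
from h import *
go(.454,-.189,.0257,6.4)"
```

```text
clock: 24.8
tool_pos: [0.4539, -0.1896, 0.0263]
eef_rot: [0.667, 0.745, 0.0, 0.0]
contact_force: [-1.2, -0.9, -0.6]
opening: 0.333
t 24.8 pos [ 0.4539 -0.1896  0.0263] toolY 6.4 tilt 0.01 F [-1.2 -0.9 -0.6] op 0.333 q7 -0.87
shift [0.05 0.02 0.06] yaw -0.0
```

```bash
python3 -m inch '[[1,[0,0,0.05],0],[1,[0,0,0.1],0],[1,[0,0,0.15],0],[1,[0,0,0.15],0],[1,[0,0,0.15],0]]'
python3 -c "
from h import *
go(.454,-.189,.0257,6.4)"
```

```text
clock: 25.3
tool_pos: [0.4539, -0.1896, 0.0257]
eef_rot: [0.666, 0.746, -0.0, 0.001]
contact_force: [-1.6, 0.1, 9.4]
opening: 0.337
t 25.3 pos [ 0.4539 -0.1896  0.0257] toolY 6.4 tilt 0.07 F [-1.6  0.1  9.4] op 0.337 q7 -0.88
shift [0.06 0.01 0.  ] yaw 0.0
```

```bash
python3 -m inch '[[0.4,[0,0,0],0],[0.4,[0,0,0],0],[0.4,[0,0,0],0],[0.4,[0,0,0],0],[0.4,[0,0,-1],0],[0.4,[0,0,-4],0],[0.4,[0,0,-8],0],[0.4,[0,0,-12],0],[0.4,[0,0,-16],0],[0.4,[0,0,-20],0],[0.4,[5,0,-20],0],[0.4,[10,0,-20],0],[0.4,[15,0,-20],0],[0.4,[20,0,-20],0],[0.4,[25,0,-20],0],[0.4,[25,0,-20],0],[0.4,[25,0,-20],0],[0.4,[25,0,-20],0]]'
python3 - <<'E'
from h import *
go(.454,-.189,.0257,6.4)
im=viewer.snapshot('side'); a=cv2.resize(im[215:290,225:300],None,fx=5,fy=5,interpolation=2)
im=viewer.snapshot('top'); b=cv2.resize(im[220:295,310:385],None,fx=5,fy=5,interpolation=2)
cv2.imwrite('pics/f.png',np.hstack([a,b])[:,:,::-1]); cv2.imwrite('pics/ftop.png',im[:,:,::-1])
d=np.array([[-15,-30,28],[15,-30,28],[15,30,28],[-15,30,28]])/1000.
P=pose2(.454,-.1889,np.radians(6.45))(d)
print(((proj('side',P)-[225,215]+.5)*5-.5).round(),((proj('top',P)-[310,220]+.5)*5-.5+[375,0]).round())
E
```

```text
clock: 27.1
tool_pos: [0.4258, 0.0575, 0.2244]
eef_rot: [0.667, 0.745, -0.001, 0.0]
contact_force: [0.7, -0.7, -0.5]
opening: 0.604
t 27.1 pos [0.4258 0.0575 0.2244] toolY 6.3 tilt 0.1 F [ 0.7 -0.7 -0.5] op 0.604 q7 -1.0
shift [-24.79   0.12  19.9 ] yaw -0.1
[[177. 248.]
 [241. 237.]
 [205. 174.]
 [144. 184.]] [[616. 191.]
 [609. 130.]
 [489. 141.]
 [496. 201.]]
```

View pics/f.png

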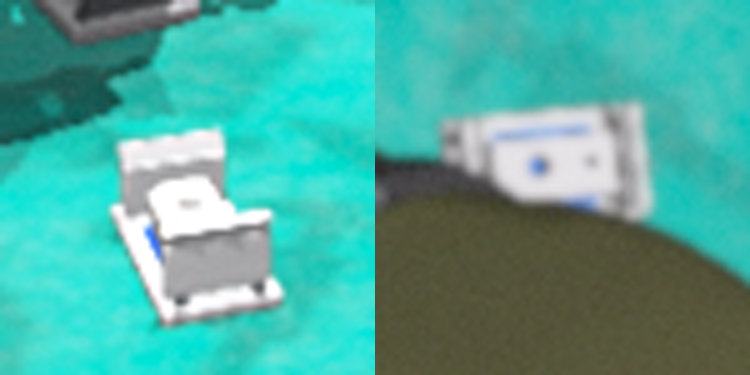

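View pics/ftop.png

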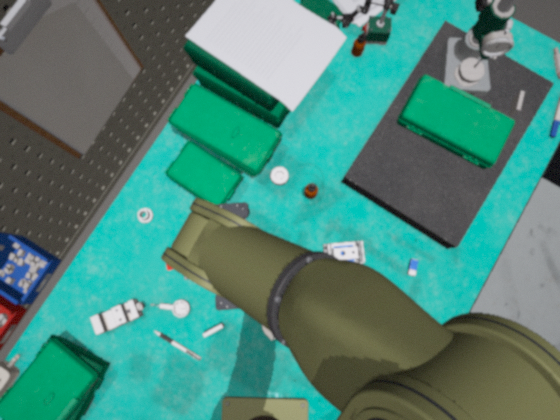

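```bash
python3 -c "
from plant import r
print(r.finish_job(), r.get_state()['clock'])"
```

```text
the job is handed in; nothing more can be done
the job is handed in; nothing more can be done
```

The block is in the cradle, lying flat between the end stops. I handed the job in at about 27 s of the 72 s; the hand-in reports no verdict.

**What I did**
1. I pressed the pad about 9–10 mm and held it until the jaw stopped moving, which took about 3 s, then let go. The jaw stayed open.
2. I took the block by its ends and lifted it. That grip was too low: the fingertips stood about 7 mm below the block and would have hit the bench. I lowered the block back onto the bed, took it 9 mm higher, and lifted it out.
3. I set it on the open bench at about (0.466, -0.045) m, let go and backed off. I then took it again by its long sides and lowered it into the cradle.

**Last checks**
- **Seating:** the block touched the cradle floor at the expected height (TCP at 25.7 mm, contact force 9 N).
- **After letting go:** the side and top pictures show it flat on the blue pad between the stops. The corners I could see were within a few mm of where they should be; the arm hid part of the top view.
- **Bystanders:** the ring, bottle, bush and eraser were at the same pixels as at the start, judged by eye.
- **Robot:** it was touching nothing at hand-in.

**Disagreements**
- **Jaw travel:** the picture gave only about 14 mm against the nominal 16 mm. The jaw did not move further with the pad held for two more seconds, the last with it pressed about 1 mm deeper, so I took it as fully backed off.
- **Detector:** on the bench, the network's best "block" in the top picture was really the bottle, so I did not use it.

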